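Centre the plaster owl on its plinth

ROBOT

A 6-joint arm with a two-finger parallel gripper is mounted at the origin on a cart in front of the work surface, level with it; the furniture and walls round the work are solid. World frame = base frame: x ahead of the robot, y to its left, z up, the work surface at z = 0. Lengths are in m, angles in rad, forces in N, time in s.
With the tool pointing down it reaches from about 0.375 to 0.925 m from the base axis. Payload 5.7 kg.
Tool frame: the origin (TCP) lies between the finger pads; the fingertips stand 19 mm ahead of it and the grasp point (between the pads) is the TCP (env.tcp_to_tips is the distance from the TCP to the fingertips, in m); z points along the fingers, x is the direction in which the jaws open and shut, and the axes are right-handed (so a half turn about z gives the same grasp; the last joint's range is limited). The gripper opens to 85 mm and grips with 20 to 120 N. Pads are 22 mm wide; open, the fingers measure 114 mm over their backs; the gripper's body (76 mm by 85 mm) begins 54 mm behind the grasp point. The pads swing forward as they close: fully open they stand 13 mm farther back than shut.
Start: joints at [-1.355, 0.359, 1.51, -0, 1.272, -0.115], TCP at [0.195, -0.567, 0.25] pointing down, gripper open.
Joint ranges: [-2.97, 2.97], [-1.01, 2.36], [0.21, 2.38], [-0.96, 4.11], [0.2, 2.71], [-2.98, 2.98]. Speed limits (rad/s): [2.39, 2.39, 3.14, 3.14, 3.14, 3.14].

INTERFACE

Orientations are given as [roll, pitch, yaw] about the fixed x, y, z axes, in that order (R = Rz(yaw) Ry(pitch) Rx(roll)).
In Python, from bench import env gives the robot as it stands. The module is installed in compiled form; this text tells all that it offers.
- The arm moves only by the tool play_rows, never from a script. Its argument "steps" is one flat list of numbers, 6 for each row, row after row: the shift along the tool's x, y, z in mm, then the turn, a rotation vector about the tool's x, y, z in rad. In form: [tx, ty, tz, rx, ry, rz, tx, ty, tz, rx, ry, rz, ...]. A call has 1 to 20 rows; each row is the pose to reach, as a shift and turn from the pose commanded when the call began, along the tool's axes at that moment; what a row does not reach only later rows make up. A row lasts 1/10 s, in which the tool goes at most 50 mm and 8.59 degrees, less where a joint would pass 70% of its speed; a pose out of reach is approached as far as the arm can. A call with a gripper value outside its range is refused whole. "jaw" is the opening in per cent of the stroke, from 0 (shut) to 100 (fully open), set as the call begins (left out, the last holds). The fingers move at their own pace and stop on an object; "squeeze" is the grip in N (left out, the last holds). Time passes only in rows, so rows that repeat a pose let the fingers close. It gives the time, the measured TCP pose, the force and the opening at its end, in the units of the state.
- env.sense(): the state, without advancing time (a new reading comes with each control period).
- env.get_image(name): name is "scene" or "top" or "wrist"; returns (picture, depth): 420x560x3 uint8, blue, green, red; 420x560 float32, m along the optical axis (not along the pixel's ray), 0 where there is no reading.
- env.get_calibration(name): a dict with "fx", "fy", "cx", "cy" (pixels), "origin" and "rotation" of the camera in the world; the wrist camera has in their place "hand_eye" (4x4, takes a point from camera to tool coordinates, whose origin is the TCP and whose axes are the tool frame's). Camera axes: x right, y down, z forward; pixel columns grow to the right and rows downward; lengths in m; the calibration is good to about 2 mm. A picture is of the moment at which its call begins: read the wrist's pose just before it. get_calibration takes no time and is no camera call.
- env.job_done(): hands the job in, once; it reports no verdict.
Trained networks look in the newest picture that a camera, given by its name, has taken for a name from the list of things; names that differ only in an ending like _2 or _b are one class to them, and where a whole thing is asked for, a point or a joint stands for the part that bears it (a point fixed in the world has none). Each returns a list of dicts, best first, with "confidence" (0 to 1); they miss things now and then, are a little off and sometimes report something else, mostly with a low value. They report only what shows in the picture. A call takes as long as a camera call. They do not tell look-alikes from the thing itself.
- env.find_in(label, camera): "extent" ([left, top, width, height] in pixels, round what is visible of it).
- env.silhouettes(label, camera): "mask" (420x560 bool, what is visible of it) and "extent" ([left, top, width, height] in pixels, round what is visible of it).
The state is a dict: "clock": time; "qpos": joint angles; "joint_vel": joint speeds; "effort": joint torques, N m; "eef_pos": TCP position; "orientation": TCP orientation; "ft_force": force on the tool from outside, world axes, zero at the start; "moment": the same for the moment, N m; "opening": finger opening in m.
Only numpy, scipy, OpenCV 4.12 (cv2) and the standard library are available. Lean on these libraries where they do the work, as an engineer would, in place of code of your own. Each camera call takes 0.05 s, during which the arm holds its last target.

TASK

The small plaster owl stands well off-centre on the round wooden plinth. With light fingertip taps low on its body, nudge it across until it stands upright in the middle of the plinth top, then take the hand away. Never pinch, lift, topple or push it off, and leave the pear on the square plinth and the other loose things where they are.

Things in the scene. Friction and masses are not known exactly. Their poses are not given: they have to be found in the camera images.
- owl: loose cast plaster owl, round about its own z axis, 58 mm to the top of the head and 61 mm to the ear tips, 0.13 to 0.25 kg. Flat round foot 30 mm across; the belly is widest, 43 mm across, from 14 to 20 mm above the foot, the neck is 33 mm across at 38 mm, the head 36 mm at 43 mm. Wobbly: a touch at the belly (below about 20 mm) makes it slide, a push at the head tips it. It needs only about 1 to 2 N to slide. Origin: centre of the foot's underside; z up, face to its -x
- round_plinth: fixed turned wooden plinth, 40 mm high, 100 mm across at the foot, flat round top 84 mm across. Origin: centre of its underside; the owl starts 20 to 26 mm off its axis, in any direction. Its yaw means nothing for the job
- plinth_top (a point): centre of the round plinth's flat top, where the middle of the owl's foot belongs
- pear: loose plaster pear, 62 mm tall with its stem, 45 mm across, already centred on the square plinth; leave alone. Origin: centre of its underside
- square_plinth: fixed square wooden plinth, 40 mm high, 100 mm foot, 84 mm top, that carries the pear; the two plinths may be either way round. Origin: centre of its underside
- blank_square: loose plaster blank 48 x 48 x 20 mm lying on the bench, a bystander. Origin: centre of its underside
- blank_long: loose plaster blank 30 x 60 x 14 mm lying on the bench, a bystander. Origin: centre of its underside
- rib: loose half-moon wooden rib 52 x 100 x 9 mm lying on the bench, a bystander. Origin: centre of its underside
- dropper: loose brown dropper bottle 34 mm across, 102 mm tall, standing on the bench, a bystander. Origin: centre of its underside
- tin: loose round tin 57 mm across, 72 mm tall, standing on the bench, a bystander. Origin: centre of its underside
Not all that is in view belongs to the job. What is shaped like the owl but black, pink or red is not meant.

How it is judged:
On the way:
1. a finger touches the owl (contact force between the fingers and owl above 0.05 N).
At the end, for the whole second after the job is handed in: The owl stands upright (within 0.06 rad) and at rest on the round plinth's top, the middle of its foot within 7 mm of the middle of the top; the pear is where it was (within 8 mm) (horizontal distance between owl and plinth_top below 0.007 m and z of owl in the frame of plinth_top between -0.003 and 0.003 m and angle between owl's own z axis and vertical below 0.06 rad and linear speed of owl below 0.01 m/s and angular speed of owl below 0.1 rad/s and distance of pear from where it was at the start of the episode below 0.008 m); the robot touches nothing.
It fails at once if the owl is lifted more than 10 mm off the plinth top, or leaves the top (z of owl in the frame of plinth_top above 0.01 m or z of owl in the frame of plinth_top below -0.01 m or horizontal distance between owl and plinth_top above 0.045 m).
It fails at once if the owl is tipped by more than 0.45 rad (angle between owl's own z axis and vertical above 0.45 rad).
It fails at once if the owl is pinched or struck: the fingers press on it with more than 12 N (contact force between the fingers and owl above 12 N).
It fails at once if the pear is shifted more than 8 mm (distance of pear from where it was at the start of the episode above 0.008 m).
It fails at once if a loose bystander is shifted more than 15 mm (distance of any of blank_square, blank_long, rib, dropper, tin from where it was at the start of the episode above 0.015 m).
It also fails if it takes over 42 s, if anything falls off the work surface, if the arm or the gripper's body presses on something with over 40 N, if the wrist force passes 120 N, or if a joint passes its speed limit or range.

## Working session

There is one attempt and no reset: what is moved stays moved. The work goes in short steps, Python scripts to look and compute and a tool call to move; the robot and the scene stay as the last step left them, time stands still between calls to the robot, and variables do not carry over. Pictures are saved under pics/ and viewed, and the job is handed in when it is done.

Besides the shell and the picture viewer there is one more tool, called after ">>>" by a JSON object that holds its "op" and its "data". play_rows: Moves the arm, as the interface text tells. Its arguments: {"type":"object","properties":{"steps":{"type":"array","items":{"type":"number"}},"jaw":{"type":"number"},"squeeze":{"type":"number"}},"required":["steps"]}

```bash
mkdir -p pics
cat > h.py <<'E'
import numpy as np, cv2
from bench import env
def world(cam,u,v,d):
    c=env.get_calibration(cam); p=np.array([(u-c['cx'])/c['fx']*d,(v-c['cy'])/c['fy']*d,d])
    return np.array(c['rotation'])@p+np.array(c['origin'])
def cloud(cam,dep):
    c=env.get_calibration(cam); v,u=np.mgrid[0:420,0:560]
    P=np.stack([(u-c['cx'])/c['fx']*dep,(v-c['cy'])/c['fy']*dep,dep],-1)
    return P@np.array(c['rotation']).T+np.array(c['origin'])
E
python3 - <<'E'
from h import *
s=env.sense();print({k:np.round(v,3) for k,v in s.items()})
for c in ['scene','top']:
    im,d=env.get_image(c);cv2.imwrite(f'pics/{c}0.png',im);np.save(f'{c}0.npy',d)
    k=env.get_calibration(c);print(c,k['fx'],np.round(k['origin'],3),np.round(k['rotation'],3).tolist())
    for l in ['owl','round_plinth','square_plinth','pear','tin','dropper']:
        print(l,[(round(q['confidence'],2),q['extent']) for q in env.find_in(l,c)])
print(env.sense()['clock'])
E
```

```text
{'clock': np.float64(0.0), 'qpos': array([-1.355,  0.36 ,  1.511,  0.   ,  1.272, -0.115]), 'joint_vel': array([-0.001, -0.   ,  0.001,  0.   ,  0.001,  0.001]), 'effort': array([-1.0000e-03, -5.2763e+01, -2.7862e+01, -0.0000e+00,  1.3000e-02,
        0.0000e+00]), 'eef_pos': array([ 0.195, -0.567,  0.249]), 'orientation': array([-3.141e+00,  2.000e-03, -1.240e+00]), 'ft_force': array([-0.424,  0.455,  0.879]), 'moment': array([-0.001,  0.026, -0.008]), 'opening': np.float64(0.085)}
scene 489.9635826828846 [-0.134 -0.762  0.906] [-2.28, 0.022, -0.815]
owl [(0.85, [272.7, 227.6, 17.4, 18.4]), (0.59, [290.7, 268.9, 18.0, 23.9])]
round_plinth [(0.82, [256.6, 227.1, 36.9, 33.0])]
square_plinth [(0.62, [188.1, 181.8, 41.4, 25.0])]
pear [(0.52, [203.2, 176.9, 7.6, 12.0])]
tin []
dropper []
top 440.9118187452539 [ 0.459 -0.052  1.05 ] [-3.015, 0.03, -1.59]
owl [(0.76, [322.8, 183.7, 20.7, 16.2]), (0.63, [380.9, 257.1, 22.0, 18.8]), (0.55, [378.0, 208.5, 19.4, 17.0]), (0.54, [336.4, 237.9, 19.0, 17.3])]
round_plinth [(0.81, [311.6, 227.0, 37.5, 38.5])]
square_plinth [(0.9, [187.7, 205.2, 47.3, 50.1])]
pear [(0.67, [196.1, 218.5, 20.2, 19.0])]
tin [(0.8, [306.9, 106.6, 24.9, 36.0]), (0.39, [209.2, 306.4, 25.4, 13.0])]
dropper [(0.57, [260.3, 157.4, 14.8, 16.1])]
0.7
```

```bash
sed -i 's/import numpy as np, cv2/import numpy as np, cv2\nfrom scipy.spatial.transform import Rotation as Ro/; s/np.array(c\[.rotation.\])/Ro.from_euler("xyz",c["rotation"]).as_matrix()/' h.py; cat h.py
python3 - <<'E'
import cv2
im=cv2.imread('pics/top0.png');cv2.imwrite('pics/top0c.png',cv2.resize(im[90:340,170:430],None,fx=3,fy=2.4,interpolation=cv2.INTER_CUBIC)[:600])
E
```

```text
import numpy as np, cv2
from scipy.spatial.transform import Rotation as Ro
from bench import env
def world(cam,u,v,d):
    c=env.get_calibration(cam); p=np.array([(u-c['cx'])/c['fx']*d,(v-c['cy'])/c['fy']*d,d])
    return Ro.from_euler("xyz",c["rotation"]).as_matrix()@p+np.array(c['origin'])
def cloud(cam,dep):
    c=env.get_calibration(cam); v,u=np.mgrid[0:420,0:560]
    P=np.stack([(u-c['cx'])/c['fx']*dep,(v-c['cy'])/c['fy']*dep,dep],-1)
    return P@Ro.from_euler("xyz",c["rotation"]).as_matrix().T+np.array(c['origin'])
```

View pics/top0.png

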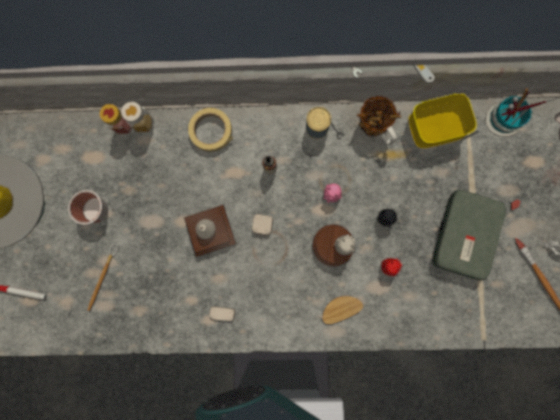

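View pics/scene0.png

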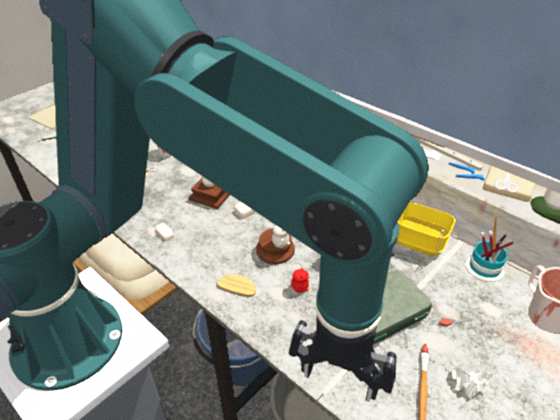

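View pics/top0c.png

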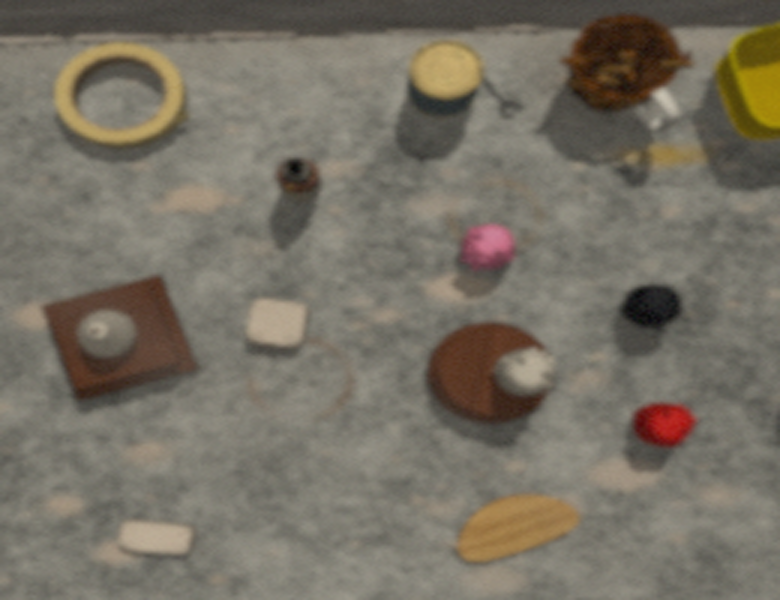

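The top view has four owl shapes: pink (332,192), black (388,217), red (391,267) and off-white (344,244). Only the off-white one stands on the round plinth (332,246), so that is the owl. The enlarged crop confirms it. The pear is on the square plinth at (207,229).

Run:
```python
from h import *
d=np.load('top0.npy');P=cloud('top',d)
for (u,v) in [(322,246),(320,255),(344,244),(290,246),(300,200),(205,230),(318,120),(269,160)]: print(u,v,np.round(P[v,u],4),round(float(d[v,u]),3))
im=cv2.imread('pics/top0.png')
reg=np.zeros((420,560),bool);reg[215:275,300:368]=1
z=P[...,2]
for lo,hi in [(.03,.05),(.05,.07),(.075,.12),(.09,.12)]:
    m=reg&(z>lo)&(z<hi);Q=P[m];print(lo,hi,m.sum(),np.round(Q.mean(0),4),np.round(Q.min(0),4),np.round(Q.max(0),4))
m=reg&(z>.032)&(z<.12)
ys,xs=np.nonzero(m);cnt=cv2.findContours(m.astype(np.uint8),0,2)[0]
for name in ['z']:
  for r in range(226,268,2): print(r,''.join('%4d'%(1000*z[r,c]) for c in range(310,362,2)))
```

```text
322 246 [ 0.5013 -0.1199  0.038 ] 1.007
320 255 [ 0.481  -0.1148  0.0375] 1.005
344 244 [ 0.5023 -0.1636  0.0938] 0.951
290 246 [ 0.5045 -0.0467 -0.0009] 1.048
300 200 [ 0.6145 -0.0733 -0.0012] 1.062
205 230 [0.5393 0.1381 0.0923] 0.965
318 120 [ 0.7889 -0.1179  0.0685] 1.013
269 160 [ 0.6899 -0.0052  0.1018] 0.971
0.03 0.05 771 [ 0.5045 -0.1406  0.0396] [ 0.4642 -0.1845  0.0346] [ 0.5444 -0.1083  0.0458]
0.05 0.07 57 [ 0.4964 -0.1611  0.0644] [ 0.4814 -0.1893  0.0552] [ 0.5214 -0.1478  0.0698]
0.075 0.12 228 [ 0.502  -0.1696  0.0922] [ 0.4851 -0.1884  0.0752] [ 0.5221 -0.1524  0.1006]
0.09 0.12 172 [ 0.5015 -0.1693  0.0941] [ 0.4851 -0.1857  0.09  ] [ 0.5195 -0.155   0.1006]
226   -1  -1  -3  -1  -4  -1   0  -2  11  13  11  11  12  11  13  10   9   0   0  -2  -1  -2  -4   1   0   1
228   -6   1   0  -1   0  -1   7   9  10  37  39  37  39  38  42  38  41   8   0  -3   0  -2  -2   0   0  -2
230    0   0  -1   0   0  10  13  38  36  39  38  39  39  41  36  39  37  39  13   6  -2   0  -1   1  -3   0
232   -1  -1   2   0   7  14  37  39  39  35  40  43  37  40  38  39  35  38  42  36  -2
[... 1173 characters left out ...]
35  42  57  65  65  59  55   9   0   0   0   0
256    0   0   0   9   9  16  38  40  40  39  39  36  39  40  42  38  39  37  41  37  13   1   0   0   0   1
258    2  -3  -2  -1   8  13  11  40  39  39  42  39  40  37  40  39  39  40  39  13  10   2  -1  -2   0  -2
260    0  -2  -1   1  -2  12  12  14  38  42  42  39  39  37  38  39  35  40  13  11  -1   0  -3   2   0  -5
262   -1  -1  -4   0   0   1  10  10  13  10  40  37  40  40  40  38  13  12   6   1  -2  -1   0  -3   3   2
264   -2  -3   0  -4  -2   2   2   3  11  10  13  15  12  10  10  10  12  -5   0   0  -2  -1  -3   1  -1   0
266    0  -1   11050  -4  -1   0   0   0   3   9   7   8  10   3  -1   0   2   0   0   0   0  -1  -2  -3  -1
```

```bash
cat >> h.py <<'E'
def delta(pos,rpy):
    "steps row from present measured pose to world target"
    s=env.sense(); R0=Ro.from_euler('xyz',s['orientation']); R1=Ro.from_euler('xyz',rpy)
    t=R0.inv().apply(np.array(pos)-s['eef_pos'])*1000
    r=(R0.inv()*R1).as_rotvec()
    return np.round(t,1).tolist()+np.round(r,4).tolist()
E
python3 - <<'E'
from h import *
print(delta([.49,-.25,.29],[np.pi,0,-np.pi/2]))
k=env.get_calibration('wrist');print(k)
E
```

```text
[-204.4, -382.2, -39.7, 0.0, 0.0001, 0.3308]
{'fx': 300.5808169352402, 'fy': 300.5808169352402, 'cx': 277.72636288439736, 'cy': 214.83503642703147, 'hand_eye': array([[ 9.99999816e-01, -3.34364853e-06,  6.06419081e-04,
        -6.33538101e-04],
       [-1.79163800e-04,  9.53717491e-01,  3.00704033e-01,
        -7.73752284e-02],
       [-5.79357933e-04, -3.00704086e-01,  9.53717315e-01,
        -1.24778896e-01],
       [ 0.00000000e+00,  0.00000000e+00,  0.00000000e+00,
         1.00000000e+00]])}
```

>>> {"op": "play_rows", "data": {"steps": [-51, -95, -10, 0, 0, 0.08, -102, -190, -20, 0, 0, 0.16, -153, -285, -30, 0, 0, 0.25, -204, -382, -40, 0, 0, 0.33, -204, -382, -40, 0, 0, 0.33, -204, -382, -40, 0, 0, 0.33, -204, -382, -40, 0, 0, 0.33, -204, -382, -40, 0, 0, 0.33, -204, -382, -40, 0, 0, 0.33, -204, -382, -40, 0, 0, 0.33, -204, -382, -40, 0, 0, 0.33, -204, -382, -40, 0, 0, 0.33, -204, -382, -40, 0, 0, 0.33], "jaw": 0, "squeeze": 20}}

```text
clock: 2.0
eef_pos: [0.489, -0.2514, 0.2901]
orientation: [3.141, 0.0, -1.572]
ft_force: [-0.7, 0.5, -0.0]
opening: 0.0001
```

```bash
cat >> h.py <<'E'
def wcloud():
    s=env.sense(); im,d=env.get_image('wrist'); k=env.get_calibration('wrist')
    v,u=np.mgrid[0:420,0:560]
    P=np.stack([(u-k['cx'])/k['fx']*d,(v-k['cy'])/k['fy']*d,d],-1)
    H=k['hand_eye']; T=P@H[:3,:3].T+H[:3,3]
    W=T@Ro.from_euler('xyz',s['orientation']).as_matrix().T+s['eef_pos']
    return im,d,T,W
def circ(Q):
    "least squares circle"
    A=np.c_[2*Q[:,:2],np.ones(len(Q))];b=(Q[:,:2]**2).sum(1)
    x=np.linalg.lstsq(A,b,rcond=None)[0];return x[:2],np.sqrt(x[2]+x[:2]@x[:2])
E
python3 - <<'E'
from h import *
s=env.sense();print({k:np.round(v,3) for k,v in s.items() if k in('clock','eef_pos','orientation','opening','qpos','ft_force')})
im,d,T,W=wcloud();cv2.imwrite('pics/w1.png',im);np.savez('w1.npz',T=T,W=W,d=d)
top,_=env.get_image('top');cv2.imwrite('pics/top1.png',top)
for (u,v) in [(280,400),(280,380),(280,360),(280,340)]: print(u,v,np.round(T[v,u],4))
E
```

```text
{'clock': np.float64(2.0), 'qpos': array([-0.6  ,  0.252,  1.565, -0.   ,  1.325,  0.971]), 'eef_pos': array([ 0.489, -0.251,  0.29 ]), 'orientation': array([ 3.141,  0.   , -1.572]), 'ft_force': array([-0.692,  0.502, -0.009]), 'opening': np.float64(0.0)}
280 400 [-0.0002 -0.0111 -0.0676]
280 380 [-0.0001 -0.0111 -0.0617]
280 360 [0.0113 1.0311 1.0527]
280 340 [0.011  0.9141 1.0525]
```

View pics/w1.png

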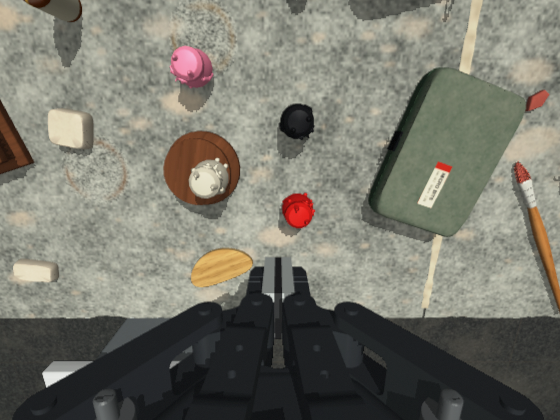

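```bash
cat >> h.py <<'E'
from scipy.optimize import least_squares
PROF_Z=np.array([0,14,20,38,43,50,58])/1000.; 
def locate(W,box,verbose=True):
    "plinth centre from top-face rim points; owl axis from side/head points"
    l,t,r,b=box; S=W[t:b,l:r]; z=S[...,2]
    top=(np.abs(z-.0395)<.006)
    Q=S[top].reshape(-1,3); c0=np.median(Q[:,:2],0)
    # fit disc: rim = extreme radius per angular bin
    c=c0.copy()
    for _ in range(20):
        dxy=Q[:,:2]-c; a=np.arctan2(dxy[:,1],dxy[:,0]); rr=np.hypot(*dxy.T)
        rim=[]
        for k in range(36):
            m=(np.digitize(a,np.linspace(-np.pi,np.pi,37))-1==k)
            if m.sum()>4:
                i=np.argsort(rr[m])[-3:]; rim.append(Q[m][i].mean(0))
        rim=np.array(rim); 
        f=least_squares(lambda p:np.hypot(*(rim[:,:2]-p).T)-.0415,c,loss='soft_l1',f_scale=.001)
        if np.hypot(*(f.x-c))<1e-5:break
        c=f.x
    cc,R=circ(rim)
    res=np.std(np.hypot(*(rim[:,:2]-c).T))
    ow=S[(z>.056)&(z<.099)].reshape(-1,3)
    return c,cc,R,res,ow,Q
def owlfit(ow,cam):
    "fit owl axis: points on visible surface of revolution (profile 14-43 mm above foot)"
    zs=ow[:,2]-.040
    m=(zs>.014)&(zs<.046); q=ow[m]; 
    rad=np.interp(q[:,2]-.040,[0,.014,.020,.038,.043,.048],[.015,.0215,.0215,.0165,.018,.0175])
    f=least_squares(lambda p:np.hypot(*(q[:,:2]-p).T)-rad,ow[:,:2].mean(0),loss='soft_l1',f_scale=.001)
    return f.x,len(q),np.std(f.fun)
E
python3 - <<'E'
from h import *
A=np.load('w1.npz');T=A['T'];W=A['W']
for r in range(254,300,5):print(r,[tuple(np.round(T[r,c]*1000).astype(int)) for c in (262,268,274,278,284,290,294)])
c,cc,R,res,ow,Q=locate(W,(155,120,250,215));print('plinth',c,cc,R,res,'topz',np.median(Q[:,2]),Q.shape)
print('owl',owlfit(ow,None),ow.min(0),ow.max(0), ow[ow[:,2]>.085].mean(0),ow[ow[:,2]>.085].min(0),ow[ow[:,2]>.085].max(0))
Wt=cloud('top',np.load('top0.npy'))
c,cc,R,res,ow,Q=locate(Wt,(300,215,368,275));print('plinth',c,cc,R,res,'topz',np.median(Q[:,2]),Q.shape)
print('owl',owlfit(ow,None),ow[ow[:,2]>.085].mean(0))
E
python3 - <<'E'
import cv2
im=cv2.imread('pics/w1.png');cv2.imwrite('pics/w1c.png',cv2.resize(im[110:230,130:330],None,fx=4,fy=4,interpolation=cv2.INTER_CUBIC))
E
```

```text
254 [(np.int64(-24), np.int64(115), np.int64(289)), (np.int64(-15), np.int64(115), np.int64(289)), (np.int64(-6), np.int64(115), np.int64(288)), (np.int64(0), np.int64(115), np.int64(288)), (np.int64(9), np.int64(115), np.int64(290)), (np.int64(18), np.int64(115), np.int64(289)), (np.int64(24), np.int64(115), np.int64(290))]
259 [(np.int64(-24), np.int64(124), np.int64(290)), (np.int64(-6), np.int64(-11), np.int64(11)), (np.int64(-3), np.int64(-12), np.int64(10)), (np.int64(-1), np.int64(-11), np.int64(11)), (np.int64(2), np.int64(-11), np.int64(11)), (np.int64(5), np.int64(-11), np.int64(12)), (np.int64(24), np.int64(124), np.int64(290))]
264 [(np.int64(-24), np.int64(131), np.int64(289)), (np.int64(-5), np.int64(-11), np.int64(5)), (np.int64(-2), np.int64(-11), np.int64(6)), (np.int64(-1), np.int64(-12), np.int64(3)), (np.int64(2), np.int64(-11), np.int64(6)), (np.int64(-1), np.int64(-77), np.int64(-125)), (np.int64(24), np.int64(132), np.int64(290))]
269 [(np.int64(-8), np.int64(-8), np.int64(8)), (np.int64(-5), np.int64(-12), np.int64(0)), (np.int64(-2), np.int64(-12), np.int64(0
[... 2054 characters left out ...]
np.int64(5), np.int64(-14), np.int64(-28))]
plinth [ 0.50407557 -0.149307  ] [ 0.50408153 -0.14930611] 0.041399540783225344 0.000158791342643447 topz 0.04093690509438001 (2316, 3)
owl (array([ 0.50144259, -0.17017388]), 337, np.float64(0.001033760514434932)) [ 0.48159607 -0.19086905  0.05618177] [ 0.52225645 -0.14982871  0.09898367] [ 0.50346204 -0.17204644  0.09368503] [ 0.48451113 -0.18865956  0.08532789] [ 0.52161491 -0.15329737  0.09898367]
plinth [ 0.50406622 -0.14936861] [ 0.50415661 -0.14877468] 0.04061185701663688 0.0005074193871181564 topz 0.03952800515022026 (769, 3)
owl (array([ 0.50169962, -0.16984041]), 97, np.float64(0.0011096586321014048)) [ 0.50195121 -0.16943651  0.09268289]
```

View pics/w1c.png

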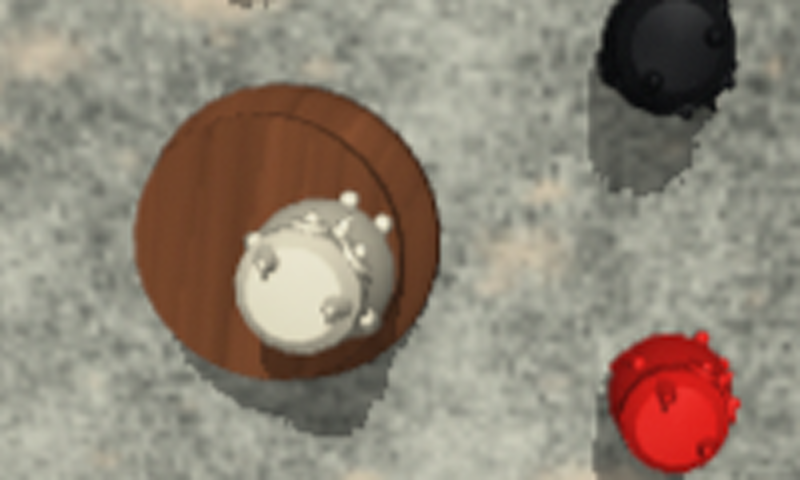

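Run:
```python
from h import *
print(delta([.4953,-.2196,.12],[np.pi,0,-1.695]));print(delta([.4953,-.2196,.067],[np.pi,0,-1.695]))
W=np.load('w1.npz')['W'];print(W[210,297],W[120,297])
```

```text
[-31.7, -6.2, 170.2, 0.0004, 0.0001, 0.1232]
[-31.7, -6.2, 223.2, 0.0004, 0.0001, 0.1232]
[ 0.4605505  -0.27451363  0.0604733 ] [ 0.5661267  -0.27270302  0.05804209]
```

>>> {"op": "play_rows", "data": {"steps": [-31.7, -6.2, 40, 0, 0, 0.123, -31.7, -6.2, 80, 0, 0, 0.123, -31.7, -6.2, 120, 0, 0, 0.123, -31.7, -6.2, 160, 0, 0, 0.123, -31.7, -6.2, 190, 0, 0, 0.123, -31.7, -6.2, 205, 0, 0, 0.123, -31.7, -6.2, 215, 0, 0, 0.123, -31.7, -6.2, 223, 0, 0, 0.123, -31.7, -6.2, 223, 0, 0, 0.123, -31.7, -6.2, 223, 0, 0, 0.123, -31.7, -6.2, 223, 0, 0, 0.123]}}

```text
clock: 3.2
eef_pos: [0.4967, -0.2192, 0.0682]
orientation: [-3.14, -0.001, -1.693]
ft_force: [0.2, 1.0, 0.2]
opening: 0.0001
```

Run:
```python
from h import *
s=env.sense();print({k:np.round(v,4) for k,v in s.items() if k in('clock','eef_pos','orientation','opening','ft_force')})
im,d,T,W=wcloud();cv2.imwrite('pics/w2.png',im);np.savez('w2.npz',T=T,W=W,d=d)
im,d=env.get_image('scene');cv2.imwrite('pics/s2.png',cv2.resize(im[170:300,200:400],None,fx=4,fy=4,interpolation=cv2.INTER_CUBIC))
```

```text
{'clock': np.float64(3.2), 'eef_pos': array([ 0.4967, -0.2192,  0.0682]), 'orientation': array([-3.1399e+00, -6.0000e-04, -1.6931e+00]), 'ft_force': array([0.1701, 1.029 , 0.2205]), 'opening': np.float64(0.0001)}
```

View pics/w2.png

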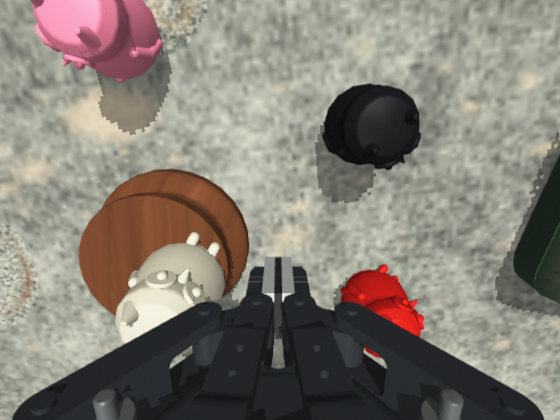

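View pics/s2.png

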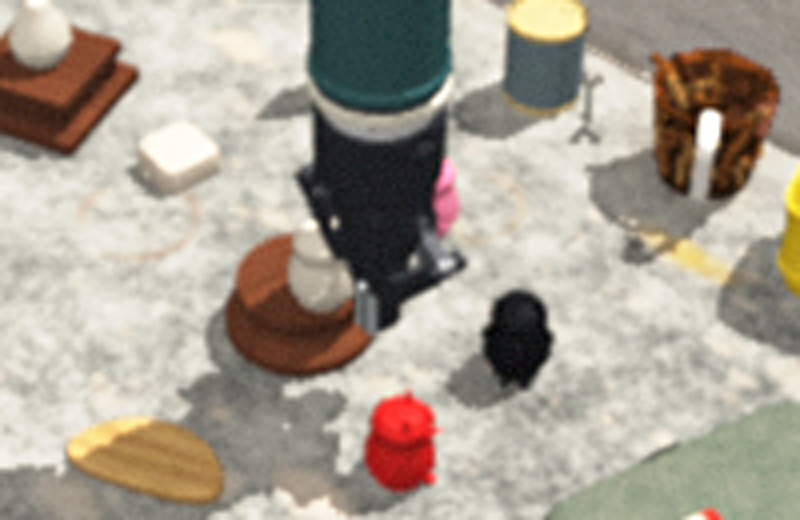

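Run:
```python
from h import *
A=np.load('w1.npz');T=A['T']
m=(T[...,2]<.03)&(T[...,2]>-.12)
Q=T[m]*1000
for z0 in range(-90,20,6):
    q=Q[(Q[:,2]>=z0)&(Q[:,2]<z0+6)]
    if len(q): print(z0,len(q),'x',q[:,0].min().round(1),q[:,0].max().round(1),'y',q[:,1].min().round(1),q[:,1].max().round(1))
W=np.load('w2.npz')['W']
c,cc,R,res,ow,Qp=locate(W,(70,160,260,330));print('plinth',c,cc,R,res,np.median(Qp[:,2]))
```

```text
-84 931 x -19.6 18.2 y -21.8 -18.4
-78 3449 x -61.8 60.5 y -21.2 -10.4
-72 9128 x -62.9 61.6 y -19.1 -3.0
-66 6664 x -61.4 60.2 y -18.8 4.8
-60 6665 x -56.0 54.9 y -18.7 8.9
-54 4450 x -52.4 49.8 y -18.9 9.0
-48 2756 x -47.0 44.7 y -17.7 8.8
-42 4517 x -41.6 40.0 y -14.6 9.0
-36 2247 x -37.8 34.9 y -14.8 11.2
-30 1281 x -32.1 30.3 y -14.7 12.0
-24 640 x -20.5 17.8 y -13.3 11.0
-18 322 x -14.4 12.8 y -12.5 -4.1
-12 433 x -14.4 12.8 y -12.3 -6.5
-6 384 x -14.3 12.9 y -12.2 -6.6
0 322 x -14.3 12.8 y -12.4 -6.8
6 273 x -14.2 12.7 y -12.4 -6.6
12 38 x -8.6 8.0 y -11.8 -6.8
plinth [ 0.50415383 -0.14923335] [ 0.50395589 -0.14925897] 0.04173108148166834 0.00019418291944869285 0.041007881165472174
```

The linkage flares along the tool's x, so pushing that way would hit the head. I'll go up, turn 90° and push with the slim ‑y face.

Run:
```python
from h import *
print(delta([.4953,-.2196,.15],[np.pi,0,-.124]));print(delta([.4953,-.2196,.064],[np.pi,0,-.124]))
```

```text
[0.8, 1.1, -81.9, -0.0007, -0.0015, -1.569]
[0.8, 1.2, 4.1, -0.0007, -0.0015, -1.569]
```

>>> {"op": "play_rows", "data": {"steps": [0.8, 1.1, -40, 0, 0, 0, 0.8, 1.1, -82, 0, 0, 0, 0.8, 1.1, -82, 0, 0, -0.13, 0.8, 1.1, -82, 0, 0, -0.26, 0.8, 1.1, -82, 0, 0, -0.39, 0.8, 1.1, -82, 0, 0, -0.52, 0.8, 1.1, -82, 0, 0, -0.65, 0.8, 1.1, -82, 0, 0, -0.78, 0.8, 1.1, -82, 0, 0, -0.91, 0.8, 1.1, -82, 0, 0, -1.04, 0.8, 1.1, -82, 0, 0, -1.17, 0.8, 1.1, -82, 0, 0, -1.3, 0.8, 1.1, -82, 0, 0, -1.43, 0.8, 1.1, -82, 0, 0, -1.569, 0.8, 1.1, -50, 0, 0, -1.569, 0.8, 1.1, -20, 0, 0, -1.569, 0.8, 1.1, -5, 0, 0, -1.569, 0.8, 1.1, 4, 0, 0, -1.569, 0.8, 1.1, 4, 0, 0, -1.569, 0.8, 1.1, 4, 0, 0, -1.569]}}

```text
clock: 5.3
eef_pos: [0.4954, -0.2197, 0.064]
orientation: [3.141, -0.001, -0.124]
ft_force: [-0.2, -0.3, -0.4]
opening: -0.0004
```

Run:
```python
from h import *
s=env.sense();print({k:np.round(v,4) for k,v in s.items() if k in('clock','eef_pos','orientation','opening','ft_force')})
im,d,T,W=wcloud();cv2.imwrite('pics/w3.png',im);np.savez('w3.npz',T=T,W=W,d=d)
im,d=env.get_image('scene');cv2.imwrite('pics/s3.png',cv2.resize(im[170:300,200:400],None,fx=4,fy=4,interpolation=cv2.INTER_CUBIC))
```

```text
{'clock': np.float64(5.3), 'eef_pos': array([ 0.4954, -0.2197,  0.064 ]), 'orientation': array([ 3.1412e+00, -1.0000e-03, -1.2390e-01]), 'ft_force': array([-0.2097, -0.3016, -0.3968]), 'opening': np.float64(-0.0004)}
```

View pics/w3.png

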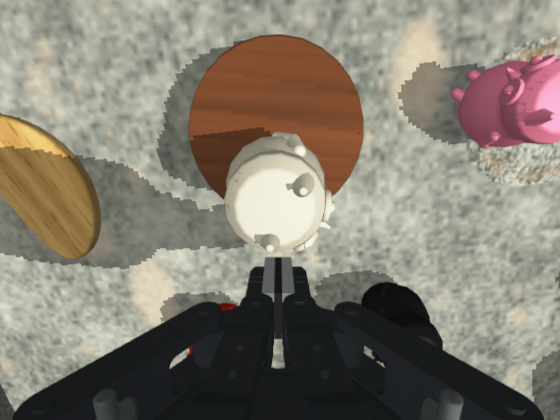

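View pics/s3.png

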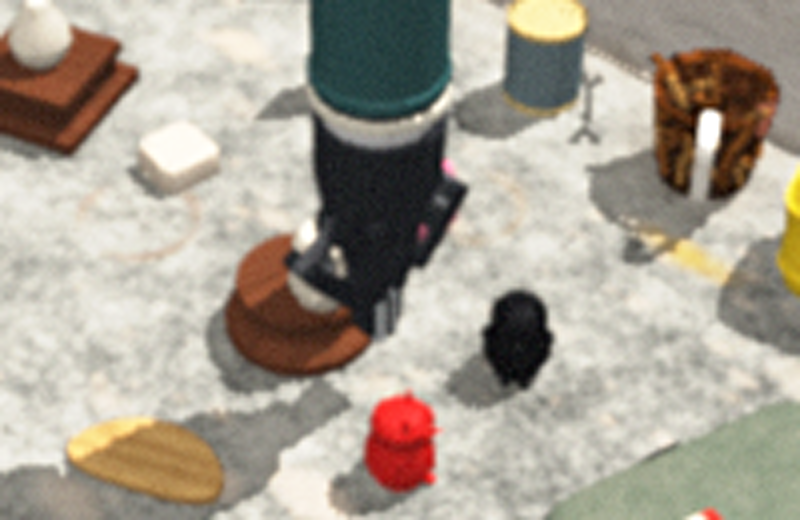

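The plinth (276,125), owl (276,195) and shut fingers (278,270) lie in one column, so the push line is right. Next I'll measure along tool y.

```bash
cat >> h.py <<'E'
def report(W,T,box,s):
    c,cc,R,res,ow,Q=locate(W,box); o=owlfit(ow,None)
    zm=np.median(Q[:,2])
    Rm=Ro.from_euler('xyz',s['orientation'])
    tl=lambda p:(Rm.inv().apply(np.r_[p,zm]-s['eef_pos'])*1000).round(1)
    print('plinth',c.round(4),'R',R.round(4),'res',res.round(5),'topz',zm.round(4),'| owl',o[0].round(4),o[1],o[2].round(5),'| off mm',((o[0]-c)*1000).round(1))
    hd=ow[ow[:,2]>.093];print('head mid',((hd.min(0)+hd.max(0))/2).round(4), 'tool: plinth',tl(c),'owl',tl(o[0]))
    l,t,r,b=box; sub=T[t:b,l:r]
E
python3 - <<'E'
from h import *
A=np.load('w3.npz');s=env.sense()
report(A['W'],A['T'],(180,30,375,256),s)
T=A['T'];print((T[180:256:5,276]*1000).round(0).tolist())
E
```

```text
plinth [ 0.5035 -0.1487] R 0.0416 res 0.00012 topz 0.0411 | owl [ 0.5012 -0.1691] 1650 0.00102 | off mm [ -2.3 -20.4]
head mid [ 0.5008 -0.1693  0.096 ] tool: plinth [ -1.1 -71.6  23.2] owl [ -0.9 -51.   23.2]
[[-0.0, -60.0, -32.0], [-0.0, -58.0, -32.0], [-0.0, -57.0, -33.0], [-0.0, -55.0, -32.0], [-0.0, -54.0, -34.0], [-0.0, -52.0, -32.0], [-0.0, -50.0, -33.0], [-0.0, -48.0, -33.0], [-0.0, -47.0, -34.0], [-0.0, -45.0, -33.0], [-0.0, -43.0, -32.0], [-0.0, -41.0, -31.0], [-0.0, -41.0, -35.0], [-0.0, -39.0, -35.0], [-0.0, -33.0, -26.0], [-1.0, 10.0, 63.0]]
```

>>> {"op": "play_rows", "data": {"steps": [-1, -5, 0, 0, 0, 0, -1, -10, 0, 0, 0, 0, -1, -13, 0, 0, 0, 0, -1, -14.5, 0, 0, 0, 0, -1, -16, 0, 0, 0, 0, -1, -17, 0, 0, 0, 0, -1, -18, 0, 0, 0, 0, -1, -19, 0, 0, 0, 0, -1, -20, 0, 0, 0, 0, -1, -21, 0, 0, 0, 0, -1, -22, 0, 0, 0, 0, -1, -23, 0, 0, 0, 0, -1, -23, 0, 0, 0, 0]}}

```text
clock: 6.7
eef_pos: [0.4967, -0.1963, 0.0633]
orientation: [-3.141, 0.0, -0.124]
ft_force: [-0.5, -0.0, 0.6]
opening: -0.0001
```

```bash
cat > look.py <<'E'
import sys
from h import *
n=sys.argv[1];box=tuple(map(int,sys.argv[2].split(',')))
s=env.sense();print({k:np.round(v,4) for k,v in s.items() if k in('clock','eef_pos','orientation','ft_force')})
im,d,T,W=wcloud();cv2.imwrite(f'pics/{n}.png',im);np.savez(f'{n}.npz',T=T,W=W)
report(W,T,box,s)
E
python3 look.py w4 180,50,375,256
```

```text
{'clock': np.float64(6.7), 'eef_pos': array([ 0.4967, -0.1963,  0.0633]), 'orientation': array([-3.1414,  0.    , -0.124 ]), 'ft_force': array([-0.4673, -0.0483,  0.6452])}
plinth [ 0.5035 -0.1486] R 0.0415 res 0.00012 topz 0.0411 | owl [ 0.5021 -0.163 ] 2381 0.00077 | off mm [ -1.3 -14.4]
head mid [ 0.5021 -0.1565  0.096 ] tool: plinth [  0.8 -48.1  22.2] owl [  1.2 -33.7  22.2]
```

View pics/w4.png

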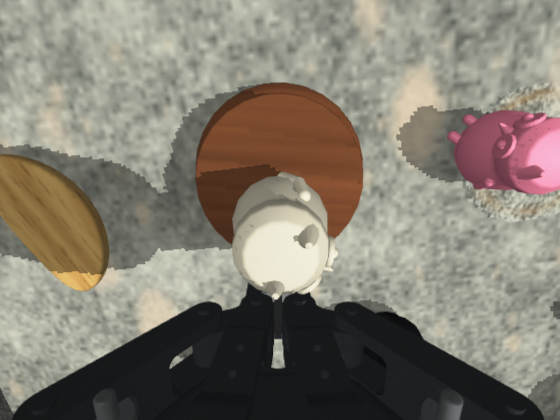

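```bash
cat >> h.py <<'E'
def tilt(W,box):
    l,t,r,b=box;S=W[t:b,l:r].reshape(-1,3);q=S[(S[:,2]>.09)&(S[:,2]<.105)]
    zm=np.median(q[:,2]);q=q[abs(q[:,2]-zm)<.004]
    c=np.median(q[:,:2],0);q=q[np.hypot(*(q[:,:2]-c).T)<.010]
    a=np.linalg.lstsq(np.c_[q[:,:2],np.ones(len(q))],q[:,2],rcond=None)[0]
    print('head plane slope',a[:2].round(3),'c',c.round(4),'z',zm.round(4),len(q))
E
python3 - <<'E'
from h import *
for n,b in [('w3',(215,160,335,260)),('w4',(225,205,335,288))]: tilt(np.load(n+'.npz')['W'],b)
W=np.load('w4.npz')['W']; report(W,W,(190,80,370,282),env.sense())
E
```

```text
head plane slope [ 0.01 -0.04] c [ 0.501  -0.1679] z 0.0955 2918
head plane slope [ 0.017 -0.07 ] c [ 0.5021 -0.1607] z 0.0954 2564
plinth [ 0.5035 -0.1486] R 0.0415 res 0.00012 topz 0.0411 | owl [ 0.5022 -0.163 ] 2415 0.0009 | off mm [ -1.3 -14.4]
head mid [ 0.502 -0.161  0.096] tool: plinth [  0.8 -48.2  22.2] owl [  1.3 -33.7  22.2]
```

>>> {"op": "play_rows", "data": {"steps": [1, -0.7, 0, 0, 0, 0, 1, -1.4, 0, 0, 0, 0, 1, -2.1, 0, 0, 0, 0, 1, -2.8, 0, 0, 0, 0, 1, -3.5, 0, 0, 0, 0, 1, -4.2, 0, 0, 0, 0, 1, -4.9, 0, 0, 0, 0, 1, -5.6, 0, 0, 0, 0, 1, -6.3, 0, 0, 0, 0, 1, -7, 0, 0, 0, 0, 1, -7, 0, 0, 0, 0]}}

```text
clock: 7.85
eef_pos: [0.4986, -0.1895, 0.0633]
orientation: [-3.141, 0.0, -0.124]
ft_force: [0.0, -1.0, 0.8]
opening: -0.0002
```

```bash
python3 look.py w5 190,80,370,285; python3 -c "
from h import *
tilt(np.load('w5.npz')['W'],(225,205,335,288))"
```

```text
{'clock': np.float64(7.85), 'eef_pos': array([ 0.4986, -0.1895,  0.0633]), 'orientation': array([-3.1414e+00,  1.0000e-04, -1.2400e-01]), 'ft_force': array([ 0.0021, -1.001 ,  0.8165])}
plinth [ 0.5035 -0.1486] R 0.0416 res 0.0001 topz 0.0411 | owl [ 0.5037 -0.1562] 2420 0.00099 | off mm [ 0.2 -7.6]
head mid [ 0.5036 -0.155   0.096 ] tool: plinth [ -0.2 -41.1  22.2] owl [  0.9 -33.6  22.2]
head plane slope [ 0.014 -0.071] c [ 0.5037 -0.1538] z 0.0954 2575
```

View pics/w5.png

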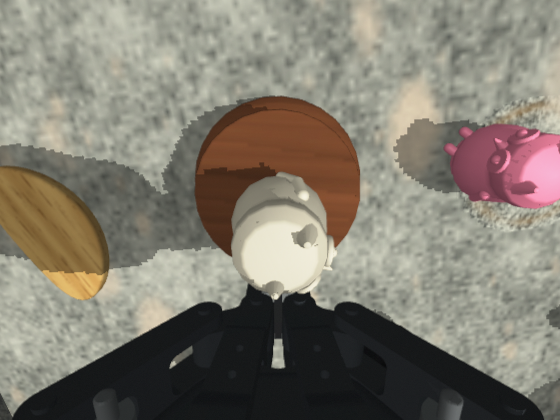

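>>> {"op": "play_rows", "data": {"steps": [-0.1, -0.7, 0, 0, 0, 0, -0.2, -1.4, 0, 0, 0, 0, -0.3, -2.1, 0, 0, 0, 0, -0.4, -2.8, 0, 0, 0, 0, -0.5, -3.5, 0, 0, 0, 0, -0.6, -4.2, 0, 0, 0, 0, -0.7, -4.9, 0, 0, 0, 0, -0.8, -5.6, 0, 0, 0, 0, -0.9, -6.2, 0, 0, 0, 0, -1, -6.8, 0, 0, 0, 0, -1, -7.3, 0, 0, 0, 0, -1, -7.3, 0, 0, 0, 0, -1, -6.3, 0, 0, 0, 0, -1, -3, 0, 0, 0, 0, -1, 4, 0, 0, 0, 0, -1, 14, 0, 0, 0, 0, -1, 20, 0, 0, 0, 0, -1, 20, 0, 0, 0, 0, -1, 20, 0, 0, 0, 0]}}

```text
clock: 9.8
eef_pos: [0.495, -0.2096, 0.0633]
orientation: [-3.141, 0.0, -0.125]
ft_force: [0.1, 0.7, 0.5]
opening: 0.0002
```

```bash
python3 look.py w6 180,30,375,256; python3 -c "
from h import *
tilt(np.load('w6.npz')['W'],(215,130,335,260))"
```

```text
{'clock': np.float64(9.8), 'eef_pos': array([ 0.495 , -0.2096,  0.0633]), 'orientation': array([-3.1413e+00,  1.0000e-04, -1.2490e-01]), 'ft_force': array([0.1437, 0.7362, 0.5063])}
plinth [ 0.5034 -0.1487] R 0.0416 res 0.0001 topz 0.0411 | owl [ 0.5053 -0.1489] 1105 0.0011 | off mm [ 1.8 -0.2]
head mid [ 0.5047 -0.1493  0.096 ] tool: plinth [  0.8 -61.5  22.1] owl [  2.7 -61.6  22.1]
head plane slope [ 0.019 -0.031] c [ 0.5045 -0.1485] z 0.0956 3286
```

View pics/w6.png

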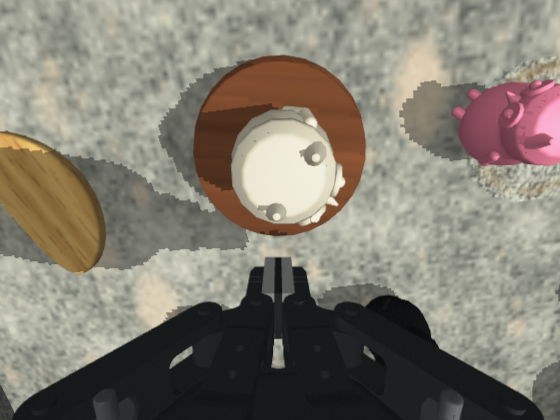

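The owl is upright, about 2 mm off centre. I'll take the hand away and check from the fixed cameras.

>>> {"op": "play_rows", "data": {"steps": [0, 15, -20, 0, 0, 0, 0, 30, -60, 0, 0, 0, 0, 45, -105, 0, 0, 0, 0, 60, -150, 0, 0, 0, 0, 90, -180, 0, 0, 0, 0, 130, -190, 0, 0, 0, 0, 160, -200, 0, 0, 0, 0, 160, -200, 0, 0, 0, 0, 160, -200, 0, 0, 0, 0, 160, -200, 0, 0, 0]}}

```text
clock: 10.85
eef_pos: [0.475, -0.3666, 0.2625]
orientation: [-3.14, 0.002, -0.123]
ft_force: [-0.6, 1.0, -0.5]
opening: 0.0003
```

Run:
```python
from h import *
s=env.sense();print(s['clock'],s['eef_pos'].round(3),s['ft_force'].round(2))
im,d=env.get_image('top');cv2.imwrite('pics/top7.png',im);W=cloud('top',d)
report(W,W,(300,215,368,275),s)
im,d=env.get_image('scene');cv2.imwrite('pics/s7.png',cv2.resize(im[150:300,170:370],None,fx=4,fy=4,interpolation=cv2.INTER_CUBIC))
W0=cloud('top',np.load('top0.npy'))
for X in (W0,W):
    S=X[210:250,187:235].reshape(-1,3);q=S[S[:,2]>.06];print('pear',q.mean(0).round(4),len(q))
```

```text
10.85 [ 0.475 -0.367  0.262] [-0.63  1.02 -0.47]
plinth [ 0.5041 -0.149 ] R 0.0406 res 0.00044 topz 0.0396 | owl [ 0.5054 -0.1498] 93 0.00105 | off mm [ 1.3 -0.8]
head mid [ 0.5048 -0.1496  0.096 ] tool: plinth [   2.5 -219.2  223.2] owl [   3.9 -218.5  223.2]
pear [0.542  0.1375 0.0904] 285
pear [0.5403 0.1337 0.1108] 287
```

View pics/s7.png

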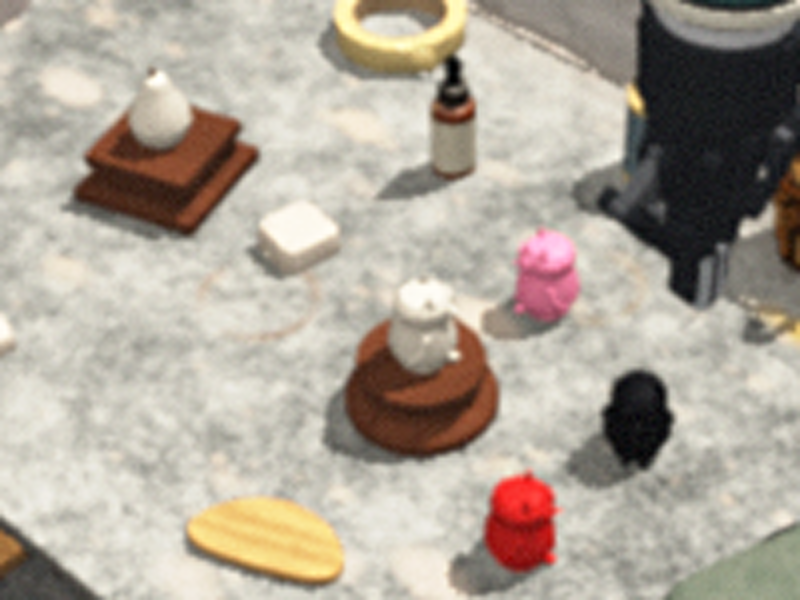

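View pics/top7.png

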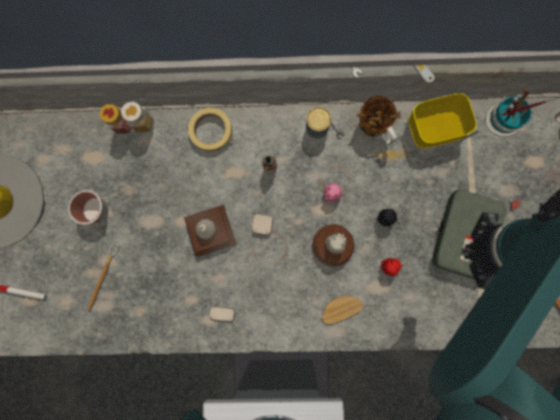

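Both views show the owl (336,243) standing centred. The pear and the bystanders are at the same pixels as before, and the hand is clear. The pear's mean height in that last readout was thrown off by a few bad depth pixels. Handing in now.

```bash
python3 -c "
from h import *
print(env.job_done())"
```

```text
the job is handed in; nothing more can be done
None
```

I nudged the owl about 20 mm across the round plinth with the shut fingertips, low on its belly and in three slow pushes. I then backed the hand off and handed the job in at about 11 s of the 42 s allowed; no verdict is reported.

- **Owl position:** it ended about 2 mm from the plinth centre. The wrist camera gave an offset of (1.8, −0.2) mm and the top camera (1.3, −0.8) mm, against the 7 mm limit.
- **Upright:** the owl looks upright in both fixed-camera views. The head-top slope after the pushes was about the same as before them. While the finger was touching, the slope read about 0.03 steeper. That went away once I backed off.
- **Other things:** the pear and the loose bystanders look unmoved in the before and after top pictures. My numeric check on the pear did not confirm this: it read about 4 mm different sideways and 20 mm in height. I put that down to bad depth pixels, because the pear sits at the same pixels in both pictures.
- **Change of plan:** I first lined up to push along the direction the jaws open. The gripper's linkage flares that way and would have hit the owl's head, so before touching anything I turned the hand 90°.

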